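# Unlock the medicine chest in the pantry and put its key away

### The arm

A 6-joint arm with a two-finger parallel gripper is mounted at the origin on the work surface. World frame = base frame: x ahead of the robot, y to its left, z up, the work surface at z = 0. Lengths are in m, angles in rad, forces in N, time in s.
With the tool pointing down it reaches from about 0.375 to 0.9 m from the base axis. Payload 3.1 kg.
Tool frame: the origin (TCP) lies between the finger pads; the fingertips stand manip.finger_overhang ahead of it and the grasp point (between the pads) lies 5 mm behind it (manip.finger_overhang is the distance from the TCP to the fingertips, in m); z points along the fingers, y is the line along which they close (so a half turn about z gives the same grasp; the last joint's range is limited). The gripper opens to 85 mm and grips with 20 to 120 N. Pads are 22 mm wide; open, the fingers measure 114 mm over their backs; the gripper's body (76 mm by 85 mm) begins 54 mm behind the grasp point. The pads swing forward as they close: fully open they stand 13 mm farther back than shut.
Start: joints at [-1.363, 0.527, 1.433, -0, 1.181, -0.178], TCP at [0.236, -0.579, 0.245] pointing down, gripper open.
Joint ranges: [-3.08, 3.08], [-0.75, 2.2], [0.22, 2.44], [-1.43, 4.57], [0, 2.65], [-2.85, 2.85]. Speed limits (rad/s): [2.79, 2.79, 3.14, 3.14, 3.14, 3.14].

### API

Orientations are given as a unit quaternion [x, y, z, w].
In Python, from station import manip gives the robot as it stands.
- The arm moves only by the tool drive_tool, never from a script. Its argument "plan" is a list of rows, each a list of 7 numbers: the shift along the tool's x, y, z in m, then the turn, a rotation vector about the tool's x, y, z in degrees, then the opening, from -1 (shut) to 1 (fully open). In form: [[x, y, z, wx, wy, wz, gripper], ...]. A call has 1 to 10 rows; each row shifts and turns the commanded pose from where the row before left it, along the tool's axes as they then stand; what a row does not reach is not made up. A row lasts 1/10 s, in which the tool goes at most 50 mm and 8.59 degrees, less where a joint would pass 70% of its speed; a pose out of reach is approached as far as the arm can. A call is refused whole if a number of a shift passes 0.05 or a number of a turn 8.59, either way. A call with a gripper value outside its range is refused whole. The fingers move at their own pace and stop on an object; "newtons" is the grip in N (left out, the last holds). Time passes only in rows, so rows that do not move let the fingers close. It gives the time, the measured TCP pose, the force, the opening and the grip force at its end, in the units of the state.
- manip.sense(): the state, without advancing time (a new reading comes with each control period).
- manip.snapshot(name): name is "side" or "top"; returns a dict with "image" (400x640x3 uint8, red, green, blue), "z_map" (400x640 float32, m along the optical axis (not along the pixel's ray), 0 where there is no reading), "fov_y" (degrees; the focal length in pixels is half the picture's height over the tangent of half this angle, whatever the lens; pixels are square), "cx", "cy" (the principal point, pixels), "extrinsics" (4x4, takes a point from camera to world coordinates). Camera axes: x right, y up, looking along -z (the intrinsics and any distortion apply to the point x, -y, -z); pixel columns grow to the right and rows downward; lengths in m; the calibration is good to about 2 mm. A picture is of the moment at which its call begins.
- manip.sign_off(): hands the job in; it is judged then, once.
The state is a dict: "t": time; "q": joint angles; "qd": joint speeds; "tau": joint torques, N m; "tcp_pos": TCP position; "tool_rot": TCP orientation; "force": force on the tool from outside, world axes, zero at the start; "ft_torque": the same for the moment, N m; "finger_gap": opening from 0.0 (shut) to 1.0 (fully open); "gripper_force": force on a finger pad.
Only numpy, scipy, OpenCV 4.12 (cv2) and the standard library are available. Lean on these libraries where they do the work, as an engineer would, in place of code of your own. Each camera call takes 0.05 s, during which the arm holds its last target. There are 200 camera calls.

### The job

Unlock the steel medicine chest: take its key (the one with the tall oblong head) out of the wooden key block, push it fully home in the lock on the chest's front deck, turn it clockwise to its stop so that the lid springs up, then turn it back home and draw it out, and stand it back in its own slot in the block. Do not force the key at any time, in the keyhole or at the stop: feel it in gently. Leave the other keys in the block and do not disturb the things that stand around.

Things in the scene. Friction and masses are not known exactly. Their poses are not given: they have to be found in the camera images.
- key: Chest's key, standing in a slot of the block. Black oblong head 34 (its y) x 10 (its x) x 30 mm tall with an eyelet. Origin: middle of the head's underside; z up. Below it a round steel shank, diameter 4.5 mm, goes 30 mm down to the tip; its last 14 mm carry a double bit, 18 mm across (y), 4.5 mm thick (x). Half a turn about z makes no difference. About 45 g.
- key_block: Fixed wooden key block, 76 (x) x 190 (y) x 48 mm tall. Origin: centre of its underside. Three slots in its top, at y = -60, 0 and +60 mm, each 10 (x) x 24 mm (y), 37 mm deep; a key's head rests across its slot on the block's top. The three keys stand in any order.
- disc_key: Bystander key in the block with a round black disc head, 28 mm across, 8 mm thick, 32 mm tall. Origin: middle of the head's underside.
- tbar_key: Bystander key in the block with a low black T-bar head, 40 x 9 x 11 mm. Origin: middle of the head's underside.
- lock_mark (a point): Middle of the lock's 48 mm cut-out in the deck, at the height of the lock plate's top, 97.5 mm above the table; axes as the chest's. The plate, a level steel square 62 x 62 mm with four corner screws, was fitted by hand: it and the keyhole in its centre lie up to 5 mm off this point in x and in y, square to it. Keyhole: slot 6 (x) x 20 mm (y), through 8 mm, with a 1.5 mm 45-degree lead-in.
- plug (a joint): Turn of the lock's plug, rad: 0 home (bit along chest's y), grows clockwise from above; hard stops at 0 and 1.35. The key has up to 0.08 rad of play in it either way. It turns against 0.03 to 0.06 N m and stays where left; more means a stop or a jam. The key goes in until its head meets the plate; its bit is then below the plate and can turn. Off home the bit is caught under the plate.
- lid (a joint): Opening of the chest's lid, rad: 0 shut. Its spring lifts it to 0.14 (front edge 20 mm up) when the plug is well turned, at the latest just before its stop; it then stays up when the plug goes home.
- chest: Grey steel medicine chest, 230 (x) x 280 (y) x 95 mm tall, fixed. Origin: centre of its underside; front faces its -x. The lock, about x = -75 mm, y = 0, is in the fixed deck, 84 mm deep, along the front of its top. The sprung lid, with a bail 12 mm high, fills the rest of the top from 45 mm behind the lock_mark, hinged at the back.
- pill_jar: Bystander: small amber jar beside the chest, 44 mm across, 70 mm tall.
- pill_tub: Bystander: white tub beside the chest, 54 mm across, 85 mm tall.
- food_can: Bystander: food can, 74 mm across, 105 mm tall.
- spice_jar: Bystander: spice jar, 48 mm across, 95 mm tall.
- tea_tin: Bystander: square steel tin, 75 x 100 x 80 mm.
- mug: Bystander: white mug, 80 mm across, 90 mm tall.

How it is judged:
By the outcome, as a careful person would: the job done as asked, in the order asked, and still so for the second after the job is handed in, with the robot touching nothing.
It also fails if it takes over 72 s, if anything falls off the work surface, if the arm or the gripper's body presses on something with over 40 N, if the wrist force passes 120 N, or if a joint passes its speed limit or range.

## Working session

There is one attempt and no reset: what is moved stays moved. The work goes in short steps, Python scripts to look and compute and a tool call to move; the robot and the scene stay as the last step left them, time stands still between calls to the robot, and variables do not carry over. Pictures are saved under pics/ and viewed, at most 10 in all, crops included, and the job is handed in when it is done.

Besides the shell and the picture viewer there is one more tool, called as a command line: name --pt "numbers of a row" for each row, then --argument value for the rest. drive_tool: Moves the arm, as the interface text tells. Its arguments: {"type":"object","properties":{"plan":{"type":"array"},"newtons":{"type":"number"}},"required":["plan"]}

```bash
mkdir -p pics; ls
python3 - <<'E'
from station import manip
import numpy as np, cv2
print(manip.sense(), manip.finger_overhang)
for n in("side","top"):
    s=manip.snapshot(n); np.savez(n+"0.npz",**s)
    print(n,s["fov_y"],s["cx"],s["cy"],s["extrinsics"].round(4).tolist(),[k for k in s])
    cv2.imwrite(f"pics/{n}0.png",s["image"][:,:,::-1])
E
```

```text
pics
{'t': 0.0, 'q': array([-1.36252151e+00,  5.28460225e-01,  1.43390130e+00, -1.27685196e-05,
        1.18139617e+00, -1.78515968e-01]), 'qd': array([-0.000997  ,  0.0003336 ,  0.00035666, -0.00078733,  0.00043155,
        0.000352  ]), 'tau': array([-2.49438481e-04, -4.42352092e+01, -1.78024578e+01, -2.53369462e-04,
        8.48403055e-03, -2.03851255e-05]), 'tcp_pos': array([ 0.23563237, -0.57814064,  0.24433755]), 'tool_rot': array([ 9.81356283e-01,  1.92194363e-01, -2.20097637e-05, -1.08231559e-03]), 'force': array([ 0.2736034 ,  0.02624134, -0.58214664]), 'ft_torque': array([-0.03831574,  0.06820029,  0.05562091]), 'gripper_force': 0.0, 'finger_gap': 0.9986298134463895} 0.014
side 50.964157054349045 320.83013132474514 200.19065249520057 [[-0.7494, 0.4481, -0.4875, -0.0715], [-0.6621, -0.4985, 0.5596, 0.6113], [0.0077, 0.7421, 0.6703, 0.9029], [0.0, 0.0, 0.0, 1.0]] ['image', 'z_map', 'fov_y', 'cx', 'cy', 'extrinsics']
top 55.97049415950704 315.33738563532415 198.90484035272638 [[-0.0173, 0.9983, -0.0562, 0.4359], [-0.9998, -0.018, -0.013, -0.0587], [-0.014, 0.0559, 0.9983, 1.1371], [0.0, 0.0, 0.0, 1.0]] ['image', 'z_map', 'fov_y', 'cx', 'cy', 'extrinsics']
```

View pics/top0.png

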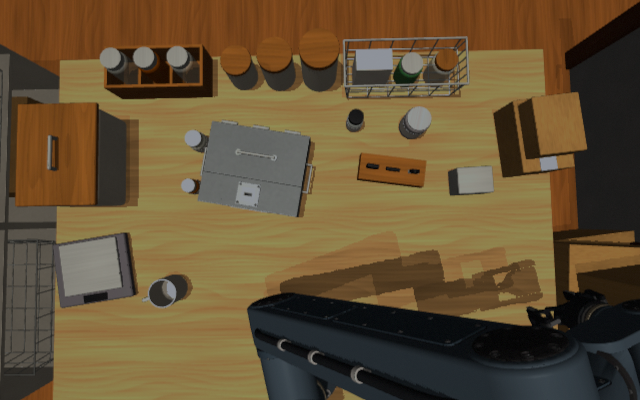

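View pics/side0.png

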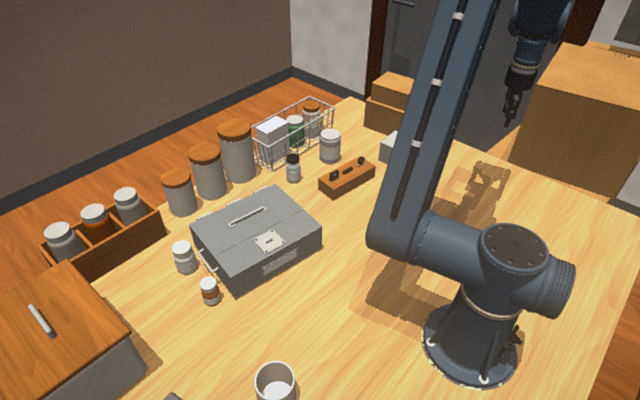

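Top view: chest at (255,168), its plate at (248,194), and the block at (391,170) with three keys at about (373,166), (393,169) and (414,171). In the side view the keys are near (335,174), (348,170) and (361,161). I'll zoom in on both to identify the keys.

```bash
cat > h.py <<'E'
import numpy as np, cv2
def ray(s,u,v):
    f=200/np.tan(np.radians(float(s["fov_y"]))/2); E=s["extrinsics"]
    d=np.array([(u-s["cx"])/f,-(v-s["cy"])/f,-1.0]); return E[:3,3],E[:3,:3]@d
def on(s,u,v,z):
    o,d=ray(s,u,v); return o+d*(z-o[2])/d[2]
def tri(a,pa,b,pb):
    o1,d1=ray(a,*pa);o2,d2=ray(b,*pb)
    t=np.linalg.lstsq(np.c_[d1,-d2],o2-o1,rcond=None)[0]
    p,q=o1+d1*t[0],o2+d2*t[1]; return (p+q)/2,np.linalg.norm(p-q)
def dep(s,u,v):
    o,d=ray(s,u,v); return o+d*s["z_map"][int(round(v)),int(round(u))]
E
python3 - <<'E'
from h import *
T=dict(np.load("top0.npz"));S=dict(np.load("side0.npz"))
def c(s,x,y,w,h): return cv2.resize(s["image"][y:y+h,x:x+w,::-1],(400,300),interpolation=cv2.INTER_CUBIC)
m=np.vstack([np.hstack([c(T,352,143,80,60),c(S,310,145,80,60)]),np.hstack([c(T,208,164,80,60),c(S,230,210,80,60)])])
cv2.imwrite("pics/z0.png",m)
print("block top",dep(T,383,175),dep(T,403,178),"deck",dep(T,225,195),dep(T,275,205),"plate",dep(T,244,188), dep(S,262,240),"table",dep(T,350,250))
# block top: orange mask in top
for n,s,r in(("T",T,(345,140,90,65)),("S",S,(305,145,85,60))):
    x,y,w,h=r;hsv=cv2.cvtColor(s["image"][y:y+h,x:x+w],cv2.COLOR_RGB2HSV)
    P=np.array([[dep(s,x+i,y+j)[2] for i in range(w)] for j in range(h)])
    print(n,np.percentile(P,[1,50,90,95,98,100]).round(4))
    k=(P>0.053)&(hsv[...,2]<90)
    nn,l,st,ce=cv2.connectedComponentsWithStats(k.astype(np.uint8))
    for i in range(1,nn):
        if st[i,4]>3: print(st[i],ce[i]+[x,y],P[l==i].max())
E
```

```text
block top [ 0.56259937 -0.24136384  0.05190027] [ 0.55323538 -0.29961822  0.0478769 ] deck [0.50992439 0.2061662  0.09516347] [0.47971731 0.06747913 0.09187074] plate [0.5284363  0.15286928 0.09582304] [0.52578412 0.15580517 0.09753687] table [ 0.34497553 -0.14473368  0.00605578]
T [-0.004   0.002   0.0498  0.0515  0.0613  1.1371]
[21 23 13  6 58] [372.46551724 165.32758621] 0.08304845716397469
[41 27 14  4 43] [392.39534884 168.44186047] 0.06260003350093202
[64 29 11  4 39] [414.33333333 170.51282051] 0.08327469429119638
S [-0.0044  0.0023  0.0702  0.365   0.3906  0.9029]
[53 12  6  8 34] [360.52941176 160.20588235] 0.9029289940796282
[82 13  3 12 14] [388.14285714 163.21428571] 0.42625022806467566
[38 22  9  7 23] [347.17391304 169.95652174] 0.060835508041640285
[25 25  9 11 60] [333.63333333 175.18333333] 0.07989077526045063
```

View pics/z0.png

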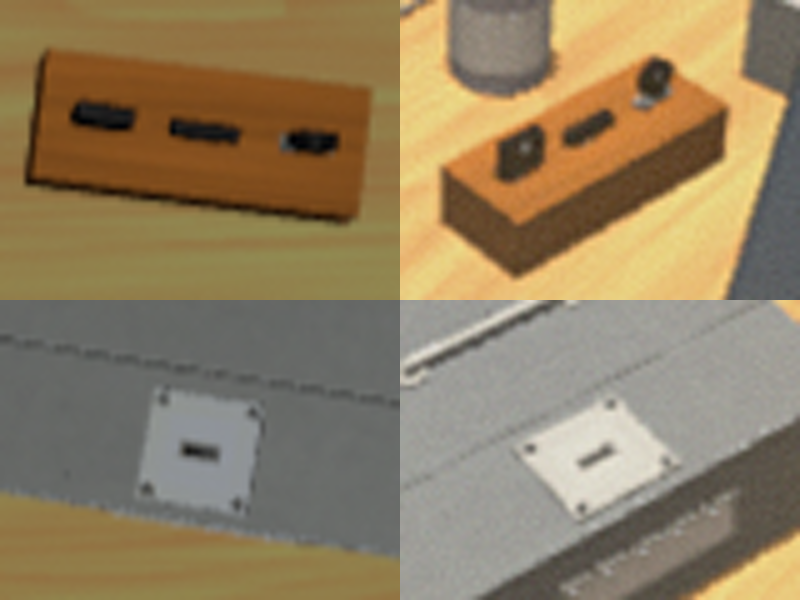

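The target key, with the tall oblong head and eyelet, is the left one in the top view: (372.5,165.3) top, (333.6,175.2) side. The T-bar is in the middle and the disc is at the right. The keyhole is near (248,194) top and (269,241) side. Next I measure precisely.

```bash
cat > meas.py <<'E'
from h import *
T=dict(np.load("top0.npz"));S=dict(np.load("side0.npz"))
def comps(m,x,y,lo,hi):
    n,l,st,ce=cv2.connectedComponentsWithStats(m.astype(np.uint8)); return [(l==i,ce[i]+[x,y],st[i]) for i in range(1,n) if lo<=st[i,4]<=hi]
def wc(s,x,y,w,h,dark=True):   # intensity weighted centroid of dark spot in window
    g=cv2.cvtColor(s["image"][y:y+h,x:x+w],cv2.COLOR_RGB2GRAY).astype(float)
    a=np.clip(np.median(g)*0.85-g,0,None); yy,xx=np.mgrid[y:y+h,x:x+w]; return (a*xx).sum()/a.sum(),(a*yy).sum()/a.sum()
kt=wc(T,243,189,11,10);ks=wc(S,262,234,15,13)
print("keyhole px",kt,ks,on(T,*kt,.0955),on(S,*ks,.0955),tri(T,kt,S,ks))
def rect(s,m,x,y,z):
    c=max(cv2.findContours(m.astype(np.uint8)*255,cv2.RETR_EXTERNAL,cv2.CHAIN_APPROX_NONE)[0],key=cv2.contourArea)
    P=np.array([on(s,u+x,v+y,z)[:2]*1000 for u,v in c[:,0]],np.float32)
    b=cv2.minAreaRect(P); return np.round(b[0],1),np.round(b[1],1),round(b[2],2)
def quad(s,x,y,w,h,f,z):
    hsv=cv2.cvtColor(s["image"][y:y+h,x:x+w],cv2.COLOR_RGB2HSV); m=cv2.morphologyEx(f(hsv).astype(np.uint8),cv2.MORPH_CLOSE,np.ones((5,5)))
    return rect(s,m,x,y,z)
ora=lambda v:lambda a:((a[...,1]>140)&(a[...,2]>v)&(a[...,0]<17))|(a[...,2]<20)
print("T plate",quad(T,228,174,44,44,lambda a:a[...,2]>125,.0975),"S plate",quad(S,248,222,42,38,lambda a:a[...,2]>175,.0975))
for nm,s,w in(("T",T,(350,145,84,50)),("S",S,(312,150,70,50))):
    x,y,ww,hh=w; hsv=cv2.cvtColor(s["image"][y:y+hh,x:x+ww],cv2.COLOR_RGB2HSV)
    print(nm,"block hsv",hsv[20,8],hsv[25,40] if nm=="T" else hsv[32,18])
print("T block",quad(T,350,145,84,50,lambda a:(a[...,1]>165)&(a[...,2]>90),.048),"S block",quad(S,312,150,70,50,lambda a:(a[...,1]>165)&(a[...,2]>130),.048))
# key head: dark above .055
k=wc(T,364,159,17,13);print("key T",k,on(T,*k,.076))
kst=(333.9,175.2)
print("key S",on(S,*kst,.063),"tri",tri(T,k,S,kst))
# chest top outline from depth
P=np.array([[dep(T,i,j) for i in range(180,325)] for j in range(115,222)])
m=(P[...,2]>.085)&(P[...,2]<.105);m=cv2.morphologyEx(m.astype(np.uint8),cv2.MORPH_OPEN,np.ones((7,7)))
print("chest",rect(T,m,180,115,.095))
E
python3 meas.py
```

```text
keyhole px (np.float64(247.28125274146853), np.float64(193.82849372751997)) (np.float64(268.8930120764451), np.float64(240.80038691523043)) [0.5120329  0.14389356 0.0955    ] [0.51195157 0.14466012 0.0955    ] (array([0.51224392, 0.14416426, 0.09483652]), np.float64(0.0004241602713110579))
T plate (array([496.1, 137.2]), array([119.6,  97.2]), 89.0) S plate (array([507.6, 145.5]), array([63.1, 72.4]), 79.75)
T block hsv [ 19 138 107] [ 14 116  33]
S block hsv [ 18 129 236] [ 14 175 204]
T block (array([ 579.9, -268.9]), array([189.9,  75.6]), 81.92) S block (array([ 578.2, -264.2]), array([187.8,  75.6]), 81.91)
key T (np.float64(371.9574809746562), np.float64(165.9749354185576)) [ 0.58605704 -0.20682011  0.076     ]
key S [ 0.58730476 -0.20726481  0.063     ] tri (array([ 0.58823823, -0.20871632,  0.06162007]), np.float64(0.00036594615070422945))
chest (array([588.7, 125.2]), array([281. , 236.5]), 79.76)
```

drive_tool --pt "0 0 0 0 0 -8.5 1" --pt "0 0 0 0 0 -8.5 1" --pt "0 0 0 0 0 -8.5 1" --pt "0 0 0 0 0 -8.5 1" --pt "0 0 0 0 0 -8.5 1" --pt "0 0 0 0 0 -8.5 1" --pt "0 0 0 0 0 -8.5 1" --newtons 40

```text
t: 0.8
tcp_pos: [0.2357, -0.5784, 0.2447]
tool_rot: [0.755, 0.656, 0.0, -0.001]
force: [0.2, 0.1, 0.4]
finger_gap: 0.999
gripper_force: 0.0
```

drive_tool --pt "0.036 0.025 0 0 0 0 1" --pt "0.036 0.025 0 0 0 0 1" --pt "0.036 0.025 0 0 0 0 1" --pt "0.036 0.025 0 0 0 0 1" --pt "0.036 0.025 0 0 0 0 1" --pt "0.036 0.025 0 0 0 0 1" --pt "0.036 0.025 0 0 0 0 1" --pt "0.036 0.025 0 0 0 0 1" --pt "0.036 0.025 0 0 0 0 1" --pt "0 0 0 0 0 0 1"

```text
t: 1.8
tcp_pos: [0.5081, -0.2863, 0.2449]
tool_rot: [0.755, 0.656, 0.001, -0.001]
force: [-0.6, -0.3, -1.1]
finger_gap: 0.997
gripper_force: 0.0
```

```bash
cat > d.py <<'E'
# usage: d.py x y z yaw_deg : remaining move in tool axes (tool down, closing along part x)
import sys,numpy as np
from scipy.spatial.transform import Rotation as R
from station import manip
s=manip.sense(); r=R.from_quat(s["tool_rot"]); M=r.as_matrix()
print("t",round(s["t"],2),"tcp",(s["tcp_pos"]*1000).round(1),"psi",round(np.degrees(np.arctan2(M[1,0],M[0,0])),2),"zaxis",M[:,2].round(4),"F",s["force"].round(1),"M",s["ft_torque"].round(3),"gap",round(s["finger_gap"],3),"gf",round(s["gripper_force"],1),"q6",round(s["q"][5],2))
if len(sys.argv)>1:
    x,y,z,a=map(float,sys.argv[1:5]); d=np.array([x,y,z])/1000-s["tcp_pos"]
    p=np.radians(a+90); G=np.c_[[np.cos(p),np.sin(p),0],[np.sin(p),-np.cos(p),0],[0,0,-1]]
    print("shift after turn",(G.T@d*1000).round(1),"shift now",(M.T@d*1000).round(1),"turn",np.degrees((r.inv()*R.from_matrix(G)).as_rotvec()).round(2))
E
python3 d.py 587.5 -207.5 66 -8.08
```

```text
t 1.8 tcp [ 508.1 -286.3  244.9] psi 82.01 zaxis [ 7.0e-04  2.1e-03 -1.0e+00] F [-0.6 -0.3 -1.1] M [0.013 0.078 0.002] gap 0.997 gf 0.0 q6 -0.57
shift after turn [ 89.2  67.5 178.9] shift now [ 88.7  67.6 179.2] turn [ 0.03 -0.13  0.09]
```

drive_tool --pt "0.03 0.023 0.02 0 0 0 0.5" --pt "0.03 0.023 0.02 0 0 0 0.5" --pt "0.0287 0.0216 0.02 0 0 0 0.5" --pt "0 0 0.03 0 0 0 0.5" --pt "0 0 0.03 0 0 0 0.5" --pt "0 0 0.02 0 0 0 0.5" --pt "0 0 0 0 0 0 0.5"

```text
t: 2.5
tcp_pos: [0.5825, -0.2121, 0.1018]
tool_rot: [0.757, 0.654, -0.001, -0.004]
force: [0.7, -0.4, 0.1]
finger_gap: 0.749
gripper_force: 0.0
```

```bash
python3 d.py 587.5 -207.5 66 -8.08
python3 - <<'E'
from station import manip
from h import *
o=[]
for n,w in(("top",(340,135,100,75)),("side",(300,120,100,75))):
    s=manip.snapshot(n); np.savez(n+"1.npz",**s);x,y,a,b=w
    o.append(cv2.resize(s["image"][y:y+b,x:x+a,::-1],(400,300),interpolation=cv2.INTER_CUBIC))
cv2.imwrite("pics/z1.png",np.hstack(o))
E
```

```text
t 2.5 tcp [ 582.5 -212.1  101.8] psi 81.65 zaxis [-0.0071  0.0038 -1.    ] F [ 0.7 -0.4  0.1] M [-0.058  0.031  0.029] gap 0.749 gf 0.0 q6 -0.38
shift after turn [ 5.2  4.3 35.8] shift now [ 5.1  4.6 35.7] turn [-0.43 -0.16 -0.27]
```

View pics/z1.png

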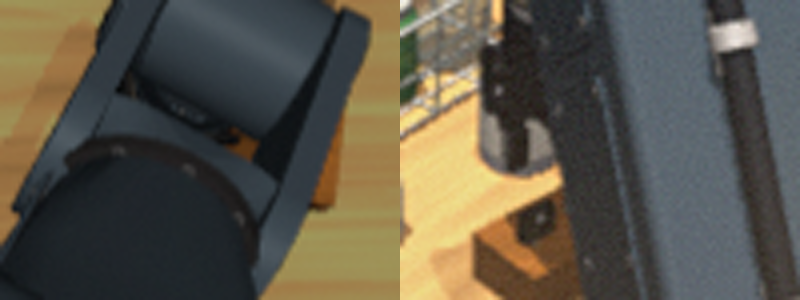

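The arm hides most of the scene here. The head is just visible in the side view (about (434,174) in the full frame) and the fingers are above it, so I'll work from the measurements. Next I let the arm settle and correct its position.

drive_tool --pt "0 0 0 0 0 0 0.5" --pt "0 0 0 0 0 0 0.5"

```text
t: 2.8
tcp_pos: [0.5859, -0.2137, 0.1069]
tool_rot: [0.757, 0.654, 0.0, 0.001]
force: [-0.9, -0.5, -0.1]
finger_gap: 0.749
gripper_force: 0.0
```

```bash
python3 d.py 587.5 -207.5 66 -8.08
```

```text
t 2.8 tcp [ 585.9 -213.7  106.9] psi 81.64 zaxis [ 0.0026 -0.0016 -1.    ] F [-0.9 -0.5 -0.1] M [ 0.037 -0.017 -0.027] gap 0.749 gf 0.0 q6 -0.38
shift after turn [ 6.3  0.7 40.9] shift now [ 6.4  0.5 40.9] turn [ 0.16  0.07 -0.27]
```

drive_tool --pt "0.0063 0.0006 0.005 0.15 0.05 -0.3 0.3" --pt "0 0 0.012 0 0 0 0.3" --pt "0 0 0.012 0 0 0 0.3" --pt "0 0 0.012 0 0 0 0.3" --pt "0 0 0 0 0 0 0.3" --pt "0 0 0 0 0 0 0.3"

```text
t: 3.4
tcp_pos: [0.5862, -0.2065, 0.0633]
tool_rot: [0.755, 0.656, -0.001, -0.002]
force: [0.3, -0.3, 0.3]
finger_gap: 0.647
gripper_force: 0.0
```

```bash
python3 d.py 587.5 -207.5 66 -8.08
```

```text
t 3.4 tcp [ 586.2 -206.5   63.3] psi 81.96 zaxis [-0.0039  0.0021 -1.    ] F [ 0.3 -0.3  0.3] M [ 0.056  0.012 -0.02 ] gap 0.647 gf 0.0 q6 -0.38
shift after turn [-0.8  1.5 -2.7] shift now [-0.8  1.5 -2.7] turn [-0.24 -0.08  0.04]
```

drive_tool --pt "-0.0005 0.001 -0.002 0 0 0 0.3" --pt "0 0 0 0 0 0 0.3" --pt "0 0 0 0 0 0 -1" --pt "0 0 0 0 0 0 -1" --pt "0 0 0 0 0 0 -1" --pt "0 0 0 0 0 0 -1" --pt "0 0 0 0 0 0 -1" --pt "0 0 0 0 0 0 -1" --newtons 40

```text
t: 4.2
tcp_pos: [0.5876, -0.2074, 0.0666]
tool_rot: [0.755, 0.656, -0.0, -0.001]
force: [-0.6, -0.0, 2.7]
finger_gap: 0.105
gripper_force: 41.9
```

```bash
python3 d.py 587.5 -207.5 66 -8.08
```

```text
t 4.2 tcp [ 587.6 -207.4   66.6] psi 81.96 zaxis [-0.0022  0.001  -1.    ] F [-0.6 -0.   2.7] M [-0.032  0.093 -0.007] gap 0.105 gf 41.9 q6 -0.38
shift after turn [-0.1 -0.1  0.6] shift now [-0.1 -0.1  0.6] turn [-0.13 -0.04  0.04]
```

drive_tool --pt "0 0 -0.01 0 0 0 -1" --pt "0 0 -0.02 0 0 0 -1" --pt "0 0 -0.025 0 0 0 -1" --pt "0 0 -0.025 0 0 0 -1" --pt "0 0 -0.025 0 0 0 -1" --pt "0 0 -0.025 0 0 0 -1" --pt "0 0 0 0 0 0 -1" --pt "0 0 0 0 0 0 -1"

```text
t: 5.0
tcp_pos: [0.5878, -0.2074, 0.1967]
tool_rot: [0.755, 0.656, -0.0, -0.001]
force: [-0.3, -0.9, -1.2]
finger_gap: 0.108
gripper_force: 41.6
```

```bash
python3 d.py 512 144.2 150 -10.2
```

```text
t 5.0 tcp [ 587.8 -207.4  196.7] psi 81.96 zaxis [-1.7e-03  8.0e-04 -1.0e+00] F [-0.3 -0.9 -1.2] M [ 0.021 -0.017 -0.006] gap 0.108 gf 41.6 q6 -0.38
shift after turn [ 332.7 -136.9   46.7] shift now [ 337.6 -124.1   47.1] turn [-0.1  -0.03  2.16]
```

drive_tool --pt "0 0 0 0 0 2.2 -1" --pt "0.036 -0.015 0 0 0 0 -1" --pt "0.036 -0.015 0 0 0 0 -1" --pt "0.036 -0.015 0 0 0 0 -1" --pt "0.036 -0.015 0 0 0 0 -1" --pt "0.036 -0.015 0 0 0 0 -1" --pt "0.036 -0.015 0 0 0 0 -1" --pt "0.036 -0.015 0 0 0 0 -1" --pt "0.036 -0.015 0 0 0 0 -1" --pt "0.036 -0.015 0 0 0 0 -1"

```text
t: 6.0
tcp_pos: [0.5108, 0.1367, 0.1953]
tool_rot: [0.767, 0.641, -0.002, -0.002]
force: [0.4, 0.1, -0.5]
finger_gap: 0.108
gripper_force: 41.6
```

drive_tool --pt "0 0 0 0 0 0 -1" --pt "0 0 0 0 0 0 -1"

```text
t: 6.2
tcp_pos: [0.5114, 0.136, 0.1956]
tool_rot: [0.767, 0.642, -0.002, -0.002]
force: [0.1, -0.5, -0.3]
finger_gap: 0.107
gripper_force: 41.6
```

```bash
python3 d.py 512 144.2 160 -10.2
python3 - <<'E'
from station import manip
from h import *
o=[]
for n,w in(("top",(190,135,120,90)),("side",(210,150,120,90))):
    s=manip.snapshot(n); np.savez(n+"2.npz",**s);x,y,a,b=w
    o.append(cv2.resize(s["image"][y:y+b,x:x+a,::-1],(400,300),interpolation=cv2.INTER_CUBIC))
cv2.imwrite("pics/z2.png",np.hstack(o))
E
```

```text
t 6.2 tcp [511.4 136.  195.6] psi 79.9 zaxis [-5.3e-03  6.0e-04 -1.0e+00] F [ 0.1 -0.5 -0.3] M [-0.048  0.032 -0.012] gap 0.107 gf 41.6 q6 0.22
shift after turn [ 8.2 -0.9 35.6] shift now [ 8.2 -0.7 35.6] turn [-0.3   0.02  0.1 ]
```

View pics/z2.png

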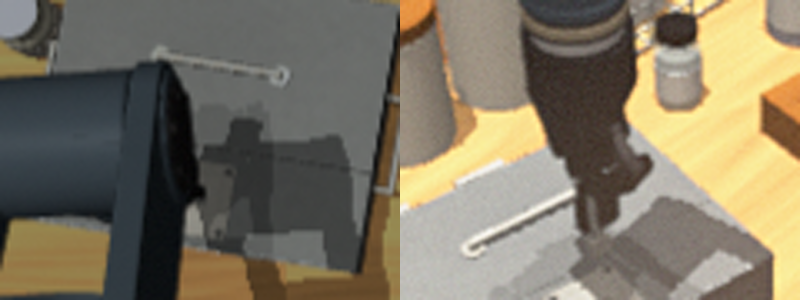

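The side view shows the key's shank and bit hanging below the fingers at about (268,219), and the plate lower left of it. Now I align it above the hole.

drive_tool --pt "0.008 -0.0007 0.01 -0.3 0 0.1 -1" --pt "0 0 0.013 0 0 0 -1" --pt "0 0 0.013 0 0 0 -1" --pt "0 0 0 0 0 0 -1" --pt "0 0 0 0 0 0 -1"

```text
t: 6.8
tcp_pos: [0.5133, 0.1428, 0.1604]
tool_rot: [0.768, 0.64, 0.001, 0.0]
force: [1.1, -0.5, -0.7]
finger_gap: 0.111
gripper_force: 41.6
```

```bash
python3 d.py 512 144.2 150 -10.2
python3 - <<'E'
from station import manip
from h import *
s=manip.snapshot("side"); np.savez("side3.npz",**s)
x,y,a,b=245,205,48,48
cv2.imwrite("pics/z3.png",cv2.resize(s["image"][y:y+b,x:x+a,::-1],(576,576),interpolation=cv2.INTER_CUBIC))
E
```

```text
t 6.8 tcp [513.3 142.8 160.4] psi 79.58 zaxis [ 1.6e-03  3.0e-04 -1.0e+00] F [ 1.1 -0.5 -0.7] M [ 0.067 -0.061 -0.004] gap 0.111 gf 41.6 q6 0.24
shift after turn [ 1.1 -1.6 10.4] shift now [ 1.1 -1.6 10.4] turn [ 0.09 -0.03 -0.22]
```

View pics/z3.png

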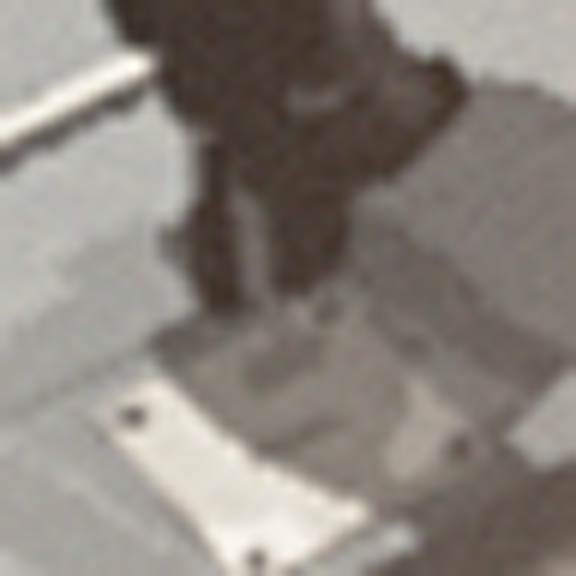

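The keyhole shows faintly at crop (290,440), full frame (269.2,241.7). The darker smear at crop (283,365), full frame (268.6,235.4), could be the key's bit or its shadow. I'll check by projecting the expected bit position.

Run:
```python
from h import *
s=dict(np.load("side3.npz"));E=s["extrinsics"];f=200/np.tan(np.radians(float(s["fov_y"]))/2)
def pr(p):
    c=E[:3,:3].T@(np.array(p)/1000-E[:3,3]); return (np.array([s["cx"]+f*c[0]/-c[2],s["cy"]-f*c[1]/-c[2]])-[245,205])*12
a=np.radians(79.6);yv=np.array([np.cos(a),np.sin(a),0])
for z in(142,126,112):
    print(z,[pr(np.array([513.3,142.8,z])+k*yv).round(0) for k in(-9,0,9)])
print("hole",pr([512,144.2,97]))
Z=s["z_map"][205:253,245:293]
for v in range(18,42,2): print(v*12,[int(1000*dep(s,245+u,205+v)[2]) for u in range(10,34,1)])
```

```text
142 [array([308., 253.]), array([272., 272.]), array([236., 290.])]
126 [array([314., 305.]), array([278., 324.]), array([242., 343.])]
112 [array([318., 351.]), array([283., 369.]), array([247., 388.])]
hole [287.59858949 423.6035805 ]
216 [92, 95, 96, 93, 95, 168, 170, 171, 171, 171, 175, 174, 176, 179, 193, 197, 174, 172, 154, 95, 91, 94, 96, 92]
240 [92, 94, 95, 95, 95, 93, 166, 166, 164, 163, 166, 166, 170, 169, 170, 167, 166, 164, 148, 93, 95, 96, 92, 93]
264 [92, 95, 93, 93, 98, 95, 156, 159, 156, 156, 159, 161, 162, 163, 161, 157, 157, 160, 94, 94, 95, 95, 92, 97]
288 [92, 94, 94, 95, 97, 95, 147, 150, 151, 148, 151, 152, 150, 156, 158, 147, 96, 96, 96, 96, 96, 97, 95, 96]
312 [94, 95, 92, 96, 96, 94, 93, 144, 145, 142, 91, 95, 134, 131, 126, 125, 96, 99, 97, 93, 94, 92, 92, 92]
336 [94, 95, 92, 95, 95, 95, 95, 93, 94, 95, 98, 125, 126, 127, 122, 121, 119, 95, 96, 96, 98, 94, 96, 94]
360 [94, 92, 95, 94, 93, 96, 902, 94, 95, 96, 124, 122, 120, 119, 116, 116, 112, 95, 98, 97, 97, 98, 98, 96]
384 [95, 95, 95, 98, 95, 97, 98, 98, 99, 96, 113, 113, 114, 111, 98, 99, 97, 95, 96, 99, 96, 95, 97, 99]
408 [96, 98, 99, 96, 95, 98, 97, 99, 95, 97, 97, 97, 96, 94, 99, 95, 92, 94, 98, 97, 99, 100, 97, 98]
432 [98, 97, 99, 96, 97, 100, 96, 96, 98, 98, 98, 96, 97, 94, 92, 90, 97, 98, 101, 95, 94, 96, 97, 99]
456 [97, 96, 94, 97, 98, 100, 96, 97, 99, 95, 97, 91, 91, 95, 93, 95, 92, 99, 97, 99, 99, 97, 95, 96]
480 [92, 94, 96, 97, 97, 98, 95, 96, 97, 96, 100, 97, 101, 96, 98, 99, 99, 97, 94, 95, 97, 98, 99, 96]
```

The bit matches the projection to within about 1 mm, so the key is centred in the hand. I close the remaining offset, then feel down.

drive_tool --pt "0.001 -0.0015 0.003 0 0 -0.2 -1" --pt "0 0 0.003 0 0 0 -1" --pt "0 0 0 0 0 0 -1" --pt "0 0 0 0 0 0 -1" --pt "0 0 0 0 0 0 -1"

```text
t: 7.35
tcp_pos: [0.5122, 0.1446, 0.1551]
tool_rot: [0.767, 0.642, 0.001, 0.001]
force: [0.1, -0.1, -1.0]
finger_gap: 0.106
gripper_force: 41.6
```

```bash
python3 d.py 512.1 144.2 146 -10.2
```

```text
t 7.35 tcp [512.2 144.6 155.1] psi 79.87 zaxis [ 3.1e-03  3.0e-04 -1.0e+00] F [ 0.1 -0.1 -1. ] M [-0.037  0.032 -0.055] gap 0.106 gf 41.6 q6 0.24
shift after turn [-0.5  0.   9.1] shift now [-0.5 -0.   9.1] turn [ 0.17 -0.05  0.07]
```

drive_tool --pt "-0.0004 0 0.002 0.1 0 0 -1" --pt "0 0 0.002 0 0 0 -1" --pt "0 0 0.002 0 0 0 -1" --pt "0 0 0.001 0 0 0 -1" --pt "0 0 0.001 0 0 0 -1" --pt "0 0 0 0 0 0 -1"

```text
t: 7.95
tcp_pos: [0.5119, 0.1442, 0.1467]
tool_rot: [0.767, 0.642, 0.0, -0.0]
force: [0.1, 0.0, 0.2]
finger_gap: 0.108
gripper_force: 41.6
```

```bash
python3 d.py 512.1 144.2 146 -10.2
```

```text
t 7.95 tcp [511.9 144.2 146.7] psi 79.86 zaxis [ 7.e-04  6.e-04 -1.e+00] F [0.1 0.  0.2] M [-0.01  -0.068 -0.004] gap 0.108 gf 41.6 q6 0.24
shift after turn [0.  0.2 0.7] shift now [0.  0.2 0.7] turn [ 0.03 -0.04  0.06]
```

Excellent. Now 1 mm steps down with a force check.

drive_tool --pt "0 0.0001 0.001 0 0 0 -1" --pt "0 0 0.0005 0 0 0 -1" --pt "0 0 0.0005 0 0 0 -1" --pt "0 0 0 0 0 0 -1"

```text
t: 8.35
tcp_pos: [0.512, 0.1442, 0.1449]
tool_rot: [0.767, 0.642, 0.001, 0.0]
force: [-0.8, 0.6, 0.9]
finger_gap: 0.112
gripper_force: 41.6
```

```bash
python3 d.py 512.1 144.2 146 -10.2
```

```text
t 8.35 tcp [512.  144.2 144.9] psi 79.86 zaxis [ 8.e-04  6.e-04 -1.e+00] F [-0.8  0.6  0.9] M [0.023 0.03  0.013] gap 0.112 gf 41.6 q6 0.24
shift after turn [-0.   0.1 -1.1] shift now [-0.   0.1 -1.1] turn [ 0.04 -0.04  0.06]
```

drive_tool --pt "0 0 0.0005 0 0 0 -1" --pt "0 0 0.0005 0 0 0 -1" --pt "0 0 0.0005 0 0 0 -1" --pt "0 0 0 0 0 0 -1"

```text
t: 8.75
tcp_pos: [0.5118, 0.1442, 0.1433]
tool_rot: [0.767, 0.642, 0.0, -0.0]
force: [-0.3, 0.7, -0.5]
finger_gap: 0.11
gripper_force: 41.6
```

```bash
python3 d.py 512.1 144.2 146 -10.2
```

```text
t 8.75 tcp [511.8 144.2 143.3] psi 79.86 zaxis [ 3.e-04  6.e-04 -1.e+00] F [-0.3  0.7 -0.5] M [0.055 0.159 0.022] gap 0.11 gf 41.6 q6 0.24
shift after turn [ 0.   0.3 -2.7] shift now [ 0.   0.3 -2.7] turn [ 0.01 -0.04  0.06]
```

drive_tool --pt "0 0.0001 0.0007 0 0 0 -1" --pt "0 0 0.0007 0 0 0 -1" --pt "0 0 0.0007 0 0 0 -1" --pt "0 0 0.0007 0 0 0 -1" --pt "0 0 0 0 0 0 -1"

```text
t: 9.25
tcp_pos: [0.5118, 0.1442, 0.1404]
tool_rot: [0.767, 0.642, 0.0, -0.0]
force: [-1.8, 0.9, 0.0]
finger_gap: 0.113
gripper_force: 41.5
```

```bash
python3 d.py 512.1 144.2 146 -10.2
```

```text
t 9.25 tcp [511.8 144.2 140.4] psi 79.86 zaxis [ 1.e-04  6.e-04 -1.e+00] F [-1.8  0.9  0. ] M [0.079 0.345 0.017] gap 0.113 gf 41.5 q6 0.24
shift after turn [ 0.1  0.3 -5.6] shift now [ 0.1  0.3 -5.6] turn [-0.   -0.04  0.06]
```

A light side force of −1.8 N in x, so I comply that way and go on.

drive_tool --pt "0.0003 -0.0006 0 0 0 0 -1" --pt "0 0 0.0007 0 0 0 -1" --pt "0 0 0.0007 0 0 0 -1" --pt "0 0 0.0007 0 0 0 -1" --pt "0 0 0 0 0 0 -1"

```text
t: 9.75
tcp_pos: [0.5118, 0.1446, 0.1385]
tool_rot: [0.767, 0.642, 0.001, 0.0]
force: [-0.6, -0.0, -0.5]
finger_gap: 0.11
gripper_force: 41.6
```

```bash
python3 d.py 512.1 144.2 146 -10.2
```

```text
t 9.75 tcp [511.8 144.6 138.5] psi 79.86 zaxis [ 1.3e-03  6.0e-04 -1.0e+00] F [-0.6 -0.  -0.5] M [-0.006  0.16  -0.008] gap 0.11 gf 41.6 q6 0.24
shift after turn [-0.3  0.4 -7.5] shift now [-0.3  0.4 -7.5] turn [ 0.06 -0.05  0.06]
```

drive_tool --pt "0 -0.0003 0.001 0 0 0 -1" --pt "0 0 0.001 0 0 0 -1" --pt "0 0 0.001 0 0 0 -1" --pt "0 0 0.001 0 0 0 -1" --pt "0 0 0.001 0 0 0 -1" --pt "0 0 0 0 0 0 -1"

```text
t: 10.35
tcp_pos: [0.5115, 0.1446, 0.1334]
tool_rot: [0.767, 0.642, 0.001, 0.0]
force: [0.6, -0.5, -0.7]
finger_gap: 0.109
gripper_force: 41.6
```

```bash
python3 d.py 512.1 144.2 146 -10.2
```

```text
t 10.35 tcp [511.5 144.6 133.4] psi 79.86 zaxis [ 1.1e-03  6.0e-04 -1.0e+00] F [ 0.6 -0.5 -0.7] M [ 0.016 -0.023  0.01 ] gap 0.109 gf 41.6 q6 0.24
shift after turn [ -0.3   0.7 -12.6] shift now [ -0.3   0.7 -12.6] turn [ 0.05 -0.04  0.06]
```

drive_tool --pt "0 0 0.001 0 0 0 -1" --pt "0 0 0.0015 0 0 0 -1" --pt "0 0 0.0015 0 0 0 -1" --pt "0 0 0.0015 0 0 0 -1" --pt "0 0 0.0015 0 0 0 -1" --pt "0 0 0.0015 0 0 0 -1" --pt "0 0 0 0 0 0 -1"

```text
t: 11.05
tcp_pos: [0.5112, 0.1446, 0.1248]
tool_rot: [0.767, 0.642, 0.0, -0.0]
force: [-0.7, -0.5, -0.6]
finger_gap: 0.109
gripper_force: 41.6
```

```bash
python3 d.py 512.1 144.2 146 -10.2
```

```text
t 11.05 tcp [511.2 144.6 124.8] psi 79.86 zaxis [ 5.e-04  6.e-04 -1.e+00] F [-0.7 -0.5 -0.6] M [-0.032 -0.049  0.075] gap 0.109 gf 41.6 q6 0.24
shift after turn [ -0.3   0.9 -21.2] shift now [ -0.3   0.9 -21.2] turn [ 0.02 -0.04  0.06]
```

Expected head contact is at about TCP z = 116 mm.

drive_tool --pt "0 0 0.0015 0 0 0 -1" --pt "0 0 0.0015 0 0 0 -1" --pt "0 0 0.0015 0 0 0 -1" --pt "0 0 0.001 0 0 0 -1" --pt "0 0 0.001 0 0 0 -1" --pt "0 0 0 0 0 0 -1"

```text
t: 11.65
tcp_pos: [0.5113, 0.1446, 0.1183]
tool_rot: [0.767, 0.642, 0.0, -0.0]
force: [-0.2, 0.5, 0.3]
finger_gap: 0.109
gripper_force: 41.6
```

```bash
python3 d.py 512.1 144.2 146 -10.2
```

```text
t 11.65 tcp [511.3 144.6 118.3] psi 79.86 zaxis [ 6.e-04  6.e-04 -1.e+00] F [-0.2  0.5  0.3] M [ 0.012  0.018 -0.001] gap 0.109 gf 41.6 q6 0.24
shift after turn [ -0.3   0.9 -27.7] shift now [ -0.3   0.9 -27.7] turn [ 0.03 -0.04  0.06]
```

drive_tool --pt "0 0 0.0006 0 0 0 -1" --pt "0 0 0.0006 0 0 0 -1" --pt "0 0 0.0006 0 0 0 -1" --pt "0 0 0.0003 0 0 0 -1" --pt "0 0 0 0 0 0 -1"

```text
t: 12.15
tcp_pos: [0.5113, 0.1446, 0.1164]
tool_rot: [0.767, 0.642, 0.001, 0.0]
force: [-0.2, 0.8, 0.2]
finger_gap: 0.107
gripper_force: 41.6
```

```bash
python3 d.py 512.1 144.2 146 -10.2
```

```text
t 12.15 tcp [511.3 144.6 116.4] psi 79.86 zaxis [ 8.e-04  6.e-04 -1.e+00] F [-0.2  0.8  0.2] M [-0.033 -0.007  0.066] gap 0.107 gf 41.6 q6 0.24
shift after turn [ -0.3   0.8 -29.6] shift now [ -0.3   0.9 -29.6] turn [ 0.04 -0.04  0.06]
```

drive_tool --pt "0 0 0.0003 0 0 0 -1" --pt "0 0 0.0003 0 0 0 -1" --pt "0 0 0.0003 0 0 0 -1" --pt "0 0 0 0 0 0 -1"

```text
t: 12.55
tcp_pos: [0.5114, 0.1447, 0.116]
tool_rot: [0.767, 0.642, 0.001, 0.0]
force: [-1.1, 0.5, 3.0]
finger_gap: 0.106
gripper_force: 42.4
```

```bash
python3 d.py 512.1 144.2 146 -10.2
```

```text
t 12.55 tcp [511.4 144.7 116. ] psi 79.87 zaxis [ 1.3e-03  6.0e-04 -1.0e+00] F [-1.1  0.5  3. ] M [-0.023  0.206 -0.001] gap 0.106 gf 42.4 q6 0.24
shift after turn [ -0.4   0.7 -30. ] shift now [ -0.3   0.8 -30. ] turn [ 0.07 -0.05  0.07]
```

Head on the plate at 3 N. Now the clockwise turn, in stages.

drive_tool --pt "0 0 0 0 0 4 -1" --pt "0 0 0 0 0 4 -1" --pt "0 0 0 0 0 4 -1" --pt "0 0 0 0 0 4 -1" --pt "0 0 0 0 0 0 -1"

```text
t: 13.05
tcp_pos: [0.5113, 0.1448, 0.116]
tool_rot: [0.849, 0.528, 0.001, -0.0]
force: [-1.2, -0.4, 4.9]
finger_gap: 0.108
gripper_force: 42.4
```

```bash
python3 d.py 512.1 144.2 146 -10.2
```

```text
t 13.05 tcp [511.3 144.8 116. ] psi 63.8 zaxis [ 1.e-03  8.e-04 -1.e+00] F [-1.2 -0.4  4.9] M [ 0.036  0.263 -0.001] gap 0.108 gf 42.4 q6 0.52
shift after turn [ -0.4   0.9 -30. ] shift now [ -0.1   1.  -30. ] turn [  0.04  -0.06 -16.  ]
```

drive_tool --pt "0 0 -0.0001 0 0 4 -1" --pt "0 0 0 0 0 5 -1" --pt "0 0 0 0 0 5 -1" --pt "0 0 0 0 0 5 -1" --pt "0 0 0 0 0 5 -1" --pt "0 0 0 0 0 0 -1"

```text
t: 13.65
tcp_pos: [0.5114, 0.1447, 0.1161]
tool_rot: [0.94, 0.341, 0.001, -0.0]
force: [-1.7, 0.0, 5.7]
finger_gap: 0.107
gripper_force: 42.4
```

```bash
python3 d.py 512.1 144.2 146 -10.2;python3 d.py; python3 d.py
```

```text
t 13.65 tcp [511.4 144.7 116.1] psi 39.88 zaxis [ 1.4e-03  7.0e-04 -1.0e+00] F [-1.7  0.   5.7] M [ 0.029  0.204 -0.014] gap 0.107 gf 42.4 q6 0.94
shift after turn [ -0.4   0.7 -29.9] shift now [  0.2   0.8 -29.9] turn [  0.05  -0.07 -39.92]
t 13.65 tcp [511.4 144.7 116.1] psi 39.88 zaxis [ 1.4e-03  7.0e-04 -1.0e+00] F [-1.7  0.   5.7] M [ 0.029  0.204 -0.014] gap 0.107 gf 42.4 q6 0.94
t 13.65 tcp [511.4 144.7 116.1] psi 39.88 zaxis [ 1.4e-03  7.0e-04 -1.0e+00] F [-1.7  0.   5.7] M [ 0.029  0.204 -0.014] gap 0.107 gf 42.4 q6 0.94
```

drive_tool --pt "0 0 -0.0002 0 0 5 -1" --pt "0 0 0 0 0 5 -1" --pt "0 0 0 0 0 5 -1" --pt "0 0 0 0 0 5 -1" --pt "0 0 0 0 0 4 -1" --pt "0 0 0 0 0 0 -1"

```text
t: 14.25
tcp_pos: [0.5116, 0.1446, 0.116]
tool_rot: [0.99, 0.139, 0.001, -0.0]
force: [-1.6, -0.4, 4.0]
finger_gap: 0.108
gripper_force: 42.2
```

```bash
python3 d.py 512.1 144.2 146 -10.2
```

```text
t 14.25 tcp [511.6 144.6 116. ] psi 15.96 zaxis [ 1.6e-03  6.0e-04 -1.0e+00] F [-1.6 -0.4  4. ] M [-0.028  0.109 -0.003] gap 0.108 gf 42.2 q6 1.36
shift after turn [ -0.3   0.6 -30. ] shift now [  0.4   0.5 -30. ] turn [ 5.000e-02 -9.000e-02 -6.384e+01]
```

drive_tool --pt "0 0 0 0 0 3 -1" --pt "0 0 0 0 0 3 -1" --pt "0 0 0 0 0 3 -1" --pt "0 0 0 0 0 2 -1" --pt "0 0 0 0 0 0 -1"

```text
t: 14.75
tcp_pos: [0.5117, 0.1446, 0.116]
tool_rot: [0.999, 0.044, 0.001, -0.0]
force: [-0.5, -0.4, 4.6]
finger_gap: 0.111
gripper_force: 42.3
```

```bash
python3 d.py 512.1 144.2 146 -10.2
python3 - <<'E'
from station import manip
from h import *
s=manip.snapshot("side"); np.savez("side4.npz",**s); z=dict(np.load("side0.npz"))
# lid height: points on lid right part
for u,v in((290,210),(300,215),(230,225),(215,235),(280,200)): print((dep(z,u,v)*1000).round(0),(dep(s,u,v)*1000).round(0))
E
```

```text
t 14.75 tcp [511.7 144.6 116. ] psi 5.01 zaxis [ 1.7e-03  5.0e-04 -1.0e+00] F [-0.5 -0.4  4.6] M [-0.093  0.096  0.031] gap 0.111 gf 42.3 q6 1.55
shift after turn [ -0.3   0.5 -30. ] shift now [  0.4   0.4 -30. ] turn [ 5.000e-02 -1.000e-01 -7.479e+01]
[555.  23.  92.] [538.  39. 115.]
[519.  21.  95.] [520.  20.  94.]
[631. 175.  96.] [624. 180. 104.]
[632. 225.  95.] [622. 230. 107.]
[605.  14.  94.] [486. 119. 236.]
```

The lid is already up (its front rose from about 92 to 115 mm). I continue gently to the stop.

drive_tool --pt "0 0 0 0 0 1 -1" --pt "0 0 0 0 0 1 -1" --pt "0 0 0 0 0 0.5 -1" --pt "0 0 0 0 0 0 -1"

```text
t: 15.2
tcp_pos: [0.5117, 0.1446, 0.1161]
tool_rot: [1.0, 0.021, 0.001, -0.0]
force: [-0.4, -0.9, 5.7]
finger_gap: 0.108
gripper_force: 42.4
```

```bash
python3 d.py 512.1 144.2 146 -10.2
```

```text
t 15.2 tcp [511.7 144.6 116.1] psi 2.4 zaxis [ 1.7e-03  5.0e-04 -1.0e+00] F [-0.4 -0.9  5.7] M [-0.167  0.089  0.037] gap 0.108 gf 42.4 q6 1.59
shift after turn [ -0.3   0.5 -29.9] shift now [  0.5   0.4 -29.9] turn [ 5.00e-02 -1.00e-01 -7.74e+01]
```

drive_tool --pt "0 0 0 0 0 1 -1" --pt "0 0 0 0 0 0.5 -1" --pt "0 0 0 0 0 0 -1"

```text
t: 15.5
tcp_pos: [0.5117, 0.1446, 0.116]
tool_rot: [1.0, 0.008, 0.001, -0.0]
force: [0.1, -0.5, 5.9]
finger_gap: 0.107
gripper_force: 42.4
```

```bash
python3 d.py 512.1 144.2 146 -10.2
```

```text
t 15.5 tcp [511.7 144.6 116. ] psi 0.9 zaxis [ 1.7e-03  4.0e-04 -1.0e+00] F [ 0.1 -0.5  5.9] M [-0.131  0.088  0.061] gap 0.107 gf 42.4 q6 1.62
shift after turn [ -0.3   0.5 -30. ] shift now [  0.5   0.4 -30. ] turn [ 5.00e-02 -1.00e-01 -7.89e+01]
```

drive_tool --pt "0 0 0 0 0 0.7 -1" --pt "0 0 0 0 0 0.7 -1" --pt "0 0 0 0 0 0 -1"

```text
t: 15.8
tcp_pos: [0.5117, 0.1445, 0.1161]
tool_rot: [1.0, -0.004, 0.001, -0.0]
force: [0.2, -1.0, 5.0]
finger_gap: 0.114
gripper_force: 42.4
```

```bash
python3 d.py
```

```text
t 15.8 tcp [511.7 144.5 116.1] psi -0.51 zaxis [ 1.7e-03  4.0e-04 -1.0e+00] F [ 0.2 -1.   5. ] M [-0.136  0.087 -0.001] gap 0.114 gf 42.4 q6 1.64
```

drive_tool --pt "0 0 0 0 0 0.7 -1" --pt "0 0 0 0 0 0.5 -1" --pt "0 0 0 0 0 0 -1"

```text
t: 16.1
tcp_pos: [0.5117, 0.1445, 0.1161]
tool_rot: [1.0, -0.015, 0.001, -0.0]
force: [-0.1, -1.3, 4.1]
finger_gap: 0.107
gripper_force: 42.4
```

```bash
python3 d.py
```

```text
t 16.1 tcp [511.7 144.5 116.1] psi -1.7 zaxis [ 1.7e-03  4.0e-04 -1.0e+00] F [-0.1 -1.3  4.1] M [-0.094  0.099  0.024] gap 0.107 gf 42.4 q6 1.67
```

drive_tool --pt "0 0 0 0 0 0.5 -1" --pt "0 0 0 0 0 0.5 -1" --pt "0 0 0 0 0 0 -1"

```text
t: 16.4
tcp_pos: [0.5117, 0.1445, 0.1161]
tool_rot: [1.0, -0.024, 0.001, -0.0]
force: [-0.9, -0.6, 5.7]
finger_gap: 0.115
gripper_force: 42.4
```

```bash
python3 d.py
```

```text
t 16.4 tcp [511.7 144.5 116.1] psi -2.7 zaxis [ 1.7e-03  4.0e-04 -1.0e+00] F [-0.9 -0.6  5.7] M [-0.213  0.068  0.007] gap 0.115 gf 42.4 q6 1.68
```

drive_tool --pt "0 0 0 0 0 0.3 -1" --pt "0 0 0 0 0 0 -1"

```text
t: 16.6
tcp_pos: [0.5117, 0.1445, 0.116]
tool_rot: [1.0, -0.026, 0.001, -0.0]
force: [-1.3, -0.8, 5.2]
finger_gap: 0.108
gripper_force: 42.4
```

```bash
python3 d.py
```

```text
t 16.6 tcp [511.7 144.5 116. ] psi -2.99 zaxis [ 1.7e-03  4.0e-04 -1.0e+00] F [-1.3 -0.8  5.2] M [-0.123  0.08   0.051] gap 0.108 gf 42.4 q6 1.69
```

drive_tool --pt "0 0 0 0 0 0.5 -1" --pt "0 0 0 0 0 0 -1"

```text
t: 16.8
tcp_pos: [0.5117, 0.1445, 0.116]
tool_rot: [1.0, -0.03, 0.001, -0.0]
force: [0.1, -0.2, 4.2]
finger_gap: 0.108
gripper_force: 42.4
```

```bash
echo 'print("tau6",s["tau"][5].round(4))' >> d.py; python3 d.py
```

```text
t 16.8 tcp [511.7 144.5 116. ] psi -3.48 zaxis [ 1.7e-03  3.0e-04 -1.0e+00] F [ 0.1 -0.2  4.2] M [-0.157  0.064  0.085] gap 0.108 gf 42.4 q6 1.7
tau6 0.1095
```

drive_tool --pt "0 0 0 0 0 0.5 -1" --pt "0 0 0 0 0 0 -1"

```text
t: 17.0
tcp_pos: [0.5117, 0.1445, 0.116]
tool_rot: [0.999, -0.035, 0.001, -0.0]
force: [-0.5, -0.3, 6.0]
finger_gap: 0.107
gripper_force: 42.4
```

```bash
python3 d.py
```

```text
t 17.0 tcp [511.7 144.5 116. ] psi -3.96 zaxis [ 1.7e-03  2.0e-04 -1.0e+00] F [-0.5 -0.3  6. ] M [-0.18   0.038  0.158] gap 0.107 gf 42.4 q6 1.7
tau6 0.1544
```

drive_tool --pt "0 0 0 0 0 0.5 -1" --pt "0 0 0 0 0 0 -1"

```text
t: 17.2
tcp_pos: [0.5117, 0.1446, 0.116]
tool_rot: [0.999, -0.039, 0.001, -0.0]
force: [0.5, -0.7, 5.0]
finger_gap: 0.106
gripper_force: 42.4
```

```bash
python3 d.py
```

```text
t 17.2 tcp [511.7 144.6 116. ] psi -4.45 zaxis [ 1.8e-03  2.0e-04 -1.0e+00] F [ 0.5 -0.7  5. ] M [-0.131  0.105  0.157] gap 0.106 gf 42.4 q6 1.71
tau6 0.2038
```

tau6 has risen to 0.2 N m, so the key is on the stop. Turning back.

drive_tool --pt "0 0 -0.0001 0 0 -5 -1" --pt "0 0 0 0 0 -6 -1" --pt "0 0 0 0 0 -6 -1" --pt "0 0 0 0 0 -6 -1" --pt "0 0 0 0 0 -6 -1" --pt "0 0 0 0 0 -6 -1" --pt "0 0 0 0 0 -6 -1" --pt "0 0 0 0 0 0 -1"

```text
t: 18.0
tcp_pos: [0.5117, 0.1448, 0.116]
tool_rot: [0.95, 0.313, 0.001, -0.0]
force: [-0.5, 0.2, 4.9]
finger_gap: 0.109
gripper_force: 42.3
```

```bash
python3 d.py
```

```text
t 18.0 tcp [511.7 144.8 116. ] psi 36.46 zaxis [ 0.0017  0.001  -1.    ] F [-0.5  0.2  4.9] M [ 0.057 -0.031 -0.021] gap 0.109 gf 42.3 q6 1.0
tau6 -0.3653
```

drive_tool --pt "0 0 0 0 0 -6 -1" --pt "0 0 0 0 0 -6 -1" --pt "0 0 0 0 0 -6 -1" --pt "0 0 0 0 0 -6 -1" --pt "0 0 0 0 0 -6 -1" --pt "0 0 0 0 0 -5 -1" --pt "0 0 0 0 0 -5 -1" --pt "0 0 0 0 0 0 -1"

```text
t: 18.8
tcp_pos: [0.5113, 0.145, 0.116]
tool_rot: [0.786, 0.618, 0.001, -0.0]
force: [-0.6, 1.0, 5.8]
finger_gap: 0.106
gripper_force: 42.4
```

```bash
python3 d.py
```

```text
t 18.8 tcp [511.3 145.  116. ] psi 76.4 zaxis [ 9.0e-04  1.2e-03 -1.0e+00] F [-0.6  1.   5.8] M [0.172 0.117 0.019] gap 0.106 gf 42.4 q6 0.3
tau6 -0.2487
```

drive_tool --pt "0 0 0 0 0 -1.5 -1" --pt "0 0 0 0 0 -1.5 -1" --pt "0 0 0 0 0 -1.5 -1" --pt "0 0 0 0 0 0 -1" --pt "0 0 0 0 0 0 -1"

```text
t: 19.3
tcp_pos: [0.5112, 0.145, 0.116]
tool_rot: [0.761, 0.648, 0.001, -0.0]
force: [-1.0, 1.6, 5.4]
finger_gap: 0.106
gripper_force: 42.4
```

```bash
python3 d.py
```

```text
t 19.3 tcp [511.2 145.  116. ] psi 80.82 zaxis [ 8.0e-04  1.2e-03 -1.0e+00] F [-1.   1.6  5.4] M [ 0.174  0.131 -0.001] gap 0.106 gf 42.4 q6 0.22
tau6 -0.0132
```

drive_tool --pt "0 0 0 0 0 -1 -1" --pt "0 0 0 0 0 -0.5 -1" --pt "0 0 0 0 0 0 -1"

```text
t: 19.6
tcp_pos: [0.5112, 0.145, 0.116]
tool_rot: [0.753, 0.658, 0.001, -0.0]
force: [-1.3, 1.2, 5.5]
finger_gap: 0.108
gripper_force: 42.4
```

```bash
python3 d.py
```

```text
t 19.6 tcp [511.2 145.  116. ] psi 82.32 zaxis [ 7.0e-04  1.2e-03 -1.0e+00] F [-1.3  1.2  5.5] M [ 0.1    0.174 -0.038] gap 0.108 gf 42.4 q6 0.2
tau6 -0.0514
```

drive_tool --pt "0 0 0 0 0 -0.7 -1" --pt "0 0 0 0 0 -0.5 -1" --pt "0 0 0 0 0 0 -1"

```text
t: 19.9
tcp_pos: [0.5112, 0.1449, 0.116]
tool_rot: [0.746, 0.666, 0.001, -0.0]
force: [-1.3, 1.0, 4.9]
finger_gap: 0.107
gripper_force: 42.4
```

```bash
python3 d.py
```

```text
t 19.9 tcp [511.2 144.9 116. ] psi 83.52 zaxis [ 7.0e-04  1.1e-03 -1.0e+00] F [-1.3  1.   4.9] M [ 0.128  0.194 -0.082] gap 0.107 gf 42.4 q6 0.18
tau6 -0.0516
```

drive_tool --pt "0 0 0 0 0 -0.5 -1" --pt "0 0 0 0 0 -0.5 -1" --pt "0 0 0 0 0 0 -1" --pt "0 0 0 0 0 0 -1"

```text
t: 20.3
tcp_pos: [0.5112, 0.1449, 0.116]
tool_rot: [0.74, 0.672, 0.001, -0.0]
force: [-0.3, 1.1, 5.2]
finger_gap: 0.103
gripper_force: 42.4
```

```bash
python3 d.py
```

```text
t 20.3 tcp [511.2 144.9 116. ] psi 84.52 zaxis [ 7.0e-04  1.1e-03 -1.0e+00] F [-0.3  1.1  5.2] M [ 0.121  0.205 -0.029] gap 0.103 gf 42.4 q6 0.16
tau6 -0.0247
```

drive_tool --pt "0 0 0 0 0 -0.5 -1" --pt "0 0 0 0 0 -0.3 -1" --pt "0 0 0 0 0 0 -1" --pt "0 0 0 0 0 0 -1"

```text
t: 20.7
tcp_pos: [0.5112, 0.1449, 0.116]
tool_rot: [0.736, 0.677, 0.001, -0.0]
force: [-0.4, 1.1, 5.5]
finger_gap: 0.104
gripper_force: 42.4
```

```bash
python3 d.py
```

```text
t 20.7 tcp [511.2 144.9 116. ] psi 85.3 zaxis [ 7.0e-04  1.2e-03 -1.0e+00] F [-0.4  1.1  5.5] M [ 0.11   0.145 -0.054] gap 0.104 gf 42.4 q6 0.15
tau6 -0.0809
```

drive_tool --pt "0 0 0 0 0 -0.5 -1" --pt "0 0 0 0 0 0 -1" --pt "0 0 0 0 0 0 -1"

```text
t: 21.0
tcp_pos: [0.5112, 0.1449, 0.116]
tool_rot: [0.733, 0.681, 0.001, -0.0]
force: [-1.0, 1.3, 6.5]
finger_gap: 0.11
gripper_force: 42.4
```

```bash
python3 d.py
```

```text
t 21.0 tcp [511.2 144.9 116. ] psi 85.79 zaxis [ 6.0e-04  1.2e-03 -1.0e+00] F [-1.   1.3  6.5] M [ 0.117  0.18  -0.127] gap 0.11 gf 42.4 q6 0.14
tau6 -0.1182
```

drive_tool --pt "0 0 0 0 0 -0.5 -1" --pt "0 0 0 0 0 0 -1" --pt "0 0 0 0 0 0 -1"

```text
t: 21.3
tcp_pos: [0.5112, 0.1449, 0.116]
tool_rot: [0.73, 0.684, 0.001, -0.0]
force: [-1.2, 0.9, 5.1]
finger_gap: 0.109
gripper_force: 42.4
```

```bash
python3 d.py
```

```text
t 21.3 tcp [511.2 144.9 116. ] psi 86.27 zaxis [ 6.0e-04  1.3e-03 -1.0e+00] F [-1.2  0.9  5.1] M [ 0.151  0.205 -0.144] gap 0.109 gf 42.4 q6 0.13
tau6 -0.1715
```

On the home stop (−0.17 N m). I centre the key at about 79.8° and draw it out gently.

drive_tool --pt "0 0 0 0 0 3.5 -1" --pt "0 0 0 0 0 3 -1" --pt "0 0 -0.0003 0 0 0 -1" --pt "0 0 -0.0005 0 0 0 -1" --pt "0 0 -0.001 0 0 0 -1" --pt "0 0 -0.001 0 0 0 -1" --pt "0 0 0 0 0 0 -1"

```text
t: 22.0
tcp_pos: [0.5113, 0.1447, 0.1186]
tool_rot: [0.766, 0.643, 0.0, 0.0]
force: [0.1, 0.5, -0.8]
finger_gap: 0.104
gripper_force: 41.6
```

```bash
python3 d.py 511.3 144.6 150 -10.2
```

```text
t 22.0 tcp [511.3 144.7 118.6] psi 79.97 zaxis [ 7.e-04  6.e-04 -1.e+00] F [ 0.1  0.5 -0.8] M [-0.004 -0.015  0.044] gap 0.104 gf 41.6 q6 0.24
shift after turn [ -0.1   0.  -31.4] shift now [ -0.    0.  -31.4] turn [ 0.04 -0.04  0.17]
tau6 -0.0003
```

drive_tool --pt "0 0 -0.0015 0 0 0.2 -1" --pt "0 0 -0.0015 0 0 0 -1" --pt "0 0 -0.001 0 0 0 -1" --pt "0 0 -0.001 0 0 0 -1" --pt "0 0 -0.001 0 0 0 -1" --pt "0 0 -0.0005 0 0 0 -1" --pt "0 0 0 0 0 0 -1"

```text
t: 22.7
tcp_pos: [0.5114, 0.1447, 0.1253]
tool_rot: [0.767, 0.641, 0.001, 0.0]
force: [-0.3, -0.4, 0.4]
finger_gap: 0.105
gripper_force: 41.6
```

```bash
python3 d.py 511.3 144.6 150 -10.2
```

```text
t 22.7 tcp [511.4 144.7 125.3] psi 79.76 zaxis [ 1.2e-03  6.0e-04 -1.0e+00] F [-0.3 -0.4  0.4] M [ 0.039  0.025 -0.018] gap 0.105 gf 41.6 q6 0.24
shift after turn [ -0.1  -0.1 -24.7] shift now [ -0.1  -0.1 -24.7] turn [ 0.06 -0.05 -0.04]
tau6 -0.0
```

drive_tool --pt "0 0 -0.001 0 0 0 -1" --pt "0 0 -0.001 0 0 0 -1" --pt "0 0 -0.001 0 0 0 -1" --pt "0 0 -0.001 0 0 0 -1" --pt "0 0 -0.0015 0 0 0 -1" --pt "0 0 0 0 0 0 -1"

```text
t: 23.3
tcp_pos: [0.5115, 0.1447, 0.131]
tool_rot: [0.767, 0.641, 0.001, 0.0]
force: [-0.2, 0.5, -1.2]
finger_gap: 0.106
gripper_force: 41.6
```

```bash
python3 d.py 511.3 144.6 150 -10.2
```

```text
t 23.3 tcp [511.5 144.7 131. ] psi 79.76 zaxis [ 1.4e-03  7.0e-04 -1.0e+00] F [-0.2  0.5 -1.2] M [ 0.014  0.007 -0.011] gap 0.106 gf 41.6 q6 0.24
shift after turn [ -0.1  -0.2 -19. ] shift now [ -0.1  -0.2 -19. ] turn [ 0.07 -0.05 -0.04]
tau6 0.0
```

Bit is in the slot and free; continue straight up and out.

drive_tool --pt "0 0 -0.002 0 0 0 -1" --pt "0 0 -0.003 0 0 0 -1" --pt "0 0 -0.003 0 0 0 -1" --pt "0 0 -0.003 0 0 0 -1" --pt "0 0 -0.004 0 0 0 -1" --pt "0 0 -0.005 0 0 0 -1" --pt "0 0 -0.02 0 0 0 -1" --pt "0 0 -0.025 0 0 0 -1" --pt "0 0 0 0 0 0 -1"

```text
t: 24.2
tcp_pos: [0.5136, 0.1449, 0.1989]
tool_rot: [0.767, 0.641, 0.004, 0.002]
force: [1.1, -0.6, -0.2]
finger_gap: 0.11
gripper_force: 41.6
```

```bash
python3 d.py 587.6 -207.4 150 -8.08
python3 - <<'E'
from station import manip
from h import *
s=manip.snapshot("side"); z=dict(np.load("side0.npz"))
for u,v in((290,210),(230,225),(215,235)): print((dep(z,u,v)*1000).round(0),(dep(s,u,v)*1000).round(0))
E
```

```text
t 24.2 tcp [513.6 144.9 198.9] psi 79.77 zaxis [ 0.0082  0.0011 -1.    ] F [ 1.1 -0.6 -0.2] M [-0.022  0.024 -0.023] gap 0.11 gf 41.6 q6 0.24
shift after turn [-338.4  122.8   48.9] shift now [-333.6  135.1   49.1] turn [ 0.45 -0.14 -2.15]
tau6 0.0
[555.  23.  92.] [540.  38. 113.]
[631. 175.  96.] [622. 181. 107.]
[632. 225.  95.] [621. 231. 108.]
```

Key out, lid still up. Back to the block.

drive_tool --pt "0 0 0 0 0 -2.1 -1" --pt "-0.037 0.0133 0 0 0 0 -1" --pt "-0.037 0.0133 0 0 0 0 -1" --pt "-0.037 0.0133 0 0 0 0 -1" --pt "-0.037 0.0133 0 0 0 0 -1" --pt "-0.037 0.0133 0 0 0 0 -1" --pt "-0.037 0.0133 0 0 0 0 -1" --pt "-0.037 0.0133 0 0 0 0 -1" --pt "-0.037 0.0133 0 0 0 0 -1" --pt "-0.037 0.0133 0 0 0 0 -1"

```text
t: 25.25
tcp_pos: [0.582, -0.2032, 0.1942]
tool_rot: [0.756, 0.655, 0.0, -0.001]
force: [0.4, 0.2, -0.9]
finger_gap: 0.107
gripper_force: 41.6
```

drive_tool --pt "0 0 0 0 0 0 -1" --pt "0 0 0 0 0 0 -1"

```text
t: 25.45
tcp_pos: [0.5818, -0.2025, 0.1942]
tool_rot: [0.756, 0.654, 0.0, -0.001]
force: [-0.2, 0.9, -1.1]
finger_gap: 0.11
gripper_force: 41.6
```

```bash
python3 d.py 587.6 -207.4 110 -8.08
```

```text
t 25.45 tcp [ 581.8 -202.5  194.2] psi 81.74 zaxis [-0.0014  0.0024 -1.    ] F [-0.2  0.9 -1.1] M [0.    0.038 0.023] gap 0.11 gf 41.6 q6 -0.37
shift after turn [-4.1  6.5 84.2] shift now [-4.2  6.6 84.1] turn [-0.1  -0.12 -0.18]
tau6 -0.0096
```

drive_tool --pt "-0.004 0.0065 0.02 0 0 -0.2 -1" --pt "0 0 0.025 0 0 0 -1" --pt "0 0 0.025 0 0 0 -1" --pt "0 0 0.01 0 0 0 -1" --pt "0 0 0 0 0 0 -1" --pt "0 0 0 0 0 0 -1" --pt "0 0 0 0 0 0 -1"

```text
t: 26.15
tcp_pos: [0.5895, -0.2069, 0.117]
tool_rot: [0.754, 0.657, 0.001, 0.001]
force: [-0.3, 0.7, -0.1]
finger_gap: 0.106
gripper_force: 41.5
```

```bash
python3 d.py 587.6 -207.4 100 -8.08
```

```text
t 26.15 tcp [ 589.5 -206.9  117. ] psi 82.09 zaxis [ 3.2e-03 -6.0e-04 -1.0e+00] F [-0.3  0.7 -0.1] M [ 0.005 -0.001  0.039] gap 0.106 gf 41.5 q6 -0.38
shift after turn [-0.8 -1.8 17. ] shift now [-0.8 -1.8 17. ] turn [0.19 0.01 0.17]
tau6 0.0004
```

drive_tool --pt "-0.0007 -0.0016 0.005 0.15 0 0.2 -1" --pt "0 0 0.005 0 0 0 -1" --pt "0 0 0.004 0 0 0 -1" --pt "0 0 0 0 0 0 -1" --pt "0 0 0 0 0 0 -1"

```text
t: 26.65
tcp_pos: [0.5868, -0.2073, 0.1013]
tool_rot: [0.756, 0.655, -0.0, -0.001]
force: [-1.1, 0.5, -0.1]
finger_gap: 0.109
gripper_force: 41.5
```

```bash
python3 d.py 587.6 -207.4 100 -8.08
```

```text
t 26.65 tcp [ 586.8 -207.3  101.3] psi 81.86 zaxis [-0.002   0.0012 -1.    ] F [-1.1  0.5 -0.1] M [0.004 0.037 0.05 ] gap 0.109 gf 41.5 q6 -0.38
shift after turn [-0.   0.8  1.3] shift now [-0.   0.8  1.3] turn [-0.12 -0.05 -0.06]
tau6 0.0
```

drive_tool --pt "0 0.0007 0.002 -0.1 0 0 -1" --pt "0 0 0.002 0 0 0 -1" --pt "0 0 0.002 0 0 0 -1" --pt "0 0 0.002 0 0 0 -1" --pt "0 0 0.002 0 0 0 -1" --pt "0 0 0 0 0 0 -1"

```text
t: 27.25
tcp_pos: [0.5874, -0.2072, 0.0912]
tool_rot: [0.756, 0.655, 0.0, -0.001]
force: [0.8, 0.8, -0.8]
finger_gap: 0.107
gripper_force: 41.5
```

```bash
python3 d.py 587.6 -207.4 68 -8.08
```

```text
t 27.25 tcp [ 587.4 -207.2   91.2] psi 81.86 zaxis [-5.0e-04  1.1e-03 -1.0e+00] F [ 0.8  0.8 -0.8] M [-0.034 -0.08   0.026] gap 0.107 gf 41.5 q6 -0.38
shift after turn [-0.1  0.2 23.2] shift now [-0.2  0.3 23.2] turn [-0.04 -0.06 -0.06]
tau6 -0.0
```

In the slot, no force. Lower on.

drive_tool --pt "0 0.0002 0.003 0 0 0 -1" --pt "0 0 0.004 0 0 0 -1" --pt "0 0 0.004 0 0 0 -1" --pt "0 0 0.004 0 0 0 -1" --pt "0 0 0.003 0 0 0 -1" --pt "0 0 0.002 0 0 0 -1" --pt "0 0 0.001 0 0 0 -1" --pt "0 0 0 0 0 0 -1"

```text
t: 28.05
tcp_pos: [0.5878, -0.2074, 0.0704]
tool_rot: [0.756, 0.655, 0.0, -0.0]
force: [-0.0, -0.9, -0.6]
finger_gap: 0.108
gripper_force: 41.5
```

```bash
python3 d.py 587.6 -207.4 66.5 -8.08
```

```text
t 28.05 tcp [ 587.8 -207.4   70.4] psi 81.86 zaxis [-1.e-04  8.e-04 -1.e+00] F [-0.  -0.9 -0.6] M [-0.014 -0.028 -0.051] gap 0.108 gf 41.5 q6 -0.38
shift after turn [-0.1 -0.2  3.9] shift now [-0.1 -0.2  3.9] turn [-0.01 -0.05 -0.06]
tau6 0.0
```

drive_tool --pt "0 0 0.0015 0 0 0 -1" --pt "0 0 0.001 0 0 0 -1" --pt "0 0 0.0008 0 0 0 -1" --pt "0 0 0.0005 0 0 0 -1" --pt "0 0 0 0 0 0 -1"

```text
t: 28.55
tcp_pos: [0.5878, -0.2073, 0.0667]
tool_rot: [0.756, 0.655, 0.0, -0.0]
force: [-1.2, -0.1, -0.3]
finger_gap: 0.111
gripper_force: 41.5
```

```bash
python3 d.py 587.6 -207.4 66.5 -8.08
```

```text
t 28.55 tcp [ 587.8 -207.3   66.7] psi 81.86 zaxis [ 0.e+00  8.e-04 -1.e+00] F [-1.2 -0.1 -0.3] M [ 0.007 -0.044  0.011] gap 0.111 gf 41.5 q6 -0.38
shift after turn [-0.1 -0.1  0.2] shift now [-0.1 -0.1  0.2] turn [-0.01 -0.05 -0.06]
tau6 0.0
```

drive_tool --pt "0 0 0.0003 0 0 0 -1" --pt "0 0 0.0003 0 0 0 -1" --pt "0 0 0 0 0 0 -1"

```text
t: 28.85
tcp_pos: [0.5878, -0.2074, 0.0666]
tool_rot: [0.756, 0.655, 0.0, -0.0]
force: [-0.6, 0.7, 3.3]
finger_gap: 0.107
gripper_force: 42.1
```

```bash
python3 d.py 587.6 -207.4 66.5 -8.08
```

```text
t 28.85 tcp [ 587.8 -207.4   66.6] psi 81.86 zaxis [ 3.e-04  6.e-04 -1.e+00] F [-0.6  0.7  3.3] M [0.018 0.179 0.019] gap 0.107 gf 42.1 q6 -0.38
shift after turn [-0.  -0.2  0.1] shift now [-0.  -0.2  0.1] turn [ 0.01 -0.04 -0.06]
tau6 -0.0008
```

Head rests on the block. I open slowly and rise.

drive_tool --pt "0 0 0 0 0 0 -0.6" --pt "0 0 0 0 0 0 -0.4" --pt "0 0 0 0 0 0 0" --pt "0 0 0 0 0 0 0.3" --pt "0 0 0 0 0 0 0.3" --pt "0 0 -0.02 0 0 0 0.3" --pt "0 0 -0.03 0 0 0 0.3" --pt "0 0 -0.04 0 0 0 0.3" --pt "0 0 -0.04 0 0 0 0.3" --pt "0 0 -0.04 0 0 0 0.3" --newtons 20

```text
t: 29.85
tcp_pos: [0.5875, -0.2073, 0.2376]
tool_rot: [0.756, 0.655, 0.0, -0.0]
force: [1.0, 0.1, 0.0]
finger_gap: 0.65
gripper_force: 0.0
```

drive_tool --pt "-0.035 -0.025 0 0 0 0 0.5" --pt "-0.035 -0.025 0 0 0 0 0.5" --pt "-0.035 -0.025 0 0 0 0 0.5" --pt "-0.035 -0.025 0 0 0 0 0.5" --pt "-0.035 -0.025 0 0 0 0 0.5" --pt "-0.035 -0.025 0 0 0 0 0.5" --pt "-0.035 -0.025 0 0 0 0 0.5" --pt "-0.035 -0.025 0 0 0 0 0.5" --pt "0 0 0 0 0 0 0.5" --pt "0 0 0 0 0 0 0.5"

```text
t: 30.85
tcp_pos: [0.3493, -0.4569, 0.2358]
tool_rot: [0.756, 0.654, 0.001, -0.0]
force: [0.2, -0.3, 0.4]
finger_gap: 0.748
gripper_force: 0.0
```

```bash
python3 d.py
python3 - <<'E'
from station import manip
from h import *
o=[]
for n,w in(("top",(180,95,272,204)),("side",(160,110,272,204))):
    s=manip.snapshot(n);x,y,a,b=w
    o.append(cv2.resize(s["image"][y:y+b,x:x+a,::-1],(400,300),interpolation=cv2.INTER_CUBIC))
    x,y,a,b=(352,143,80,60) if n=="top" else (310,145,80,60)
    o.append(cv2.resize(s["image"][y:y+b,x:x+a,::-1],(400,300),interpolation=cv2.INTER_CUBIC))
cv2.imwrite("pics/z9.png",np.vstack([np.hstack(o[:2]),np.hstack(o[2:])]))
E
```

```text
t 30.85 tcp [ 349.3 -456.9  235.8] psi 81.7 zaxis [ 3.0e-04  1.5e-03 -1.0e+00] F [ 0.2 -0.3  0.4] M [-0.039  0.001 -0.041] gap 0.748 gf 0.0 q6 -0.97
tau6 -0.0138
```

View pics/z9.png

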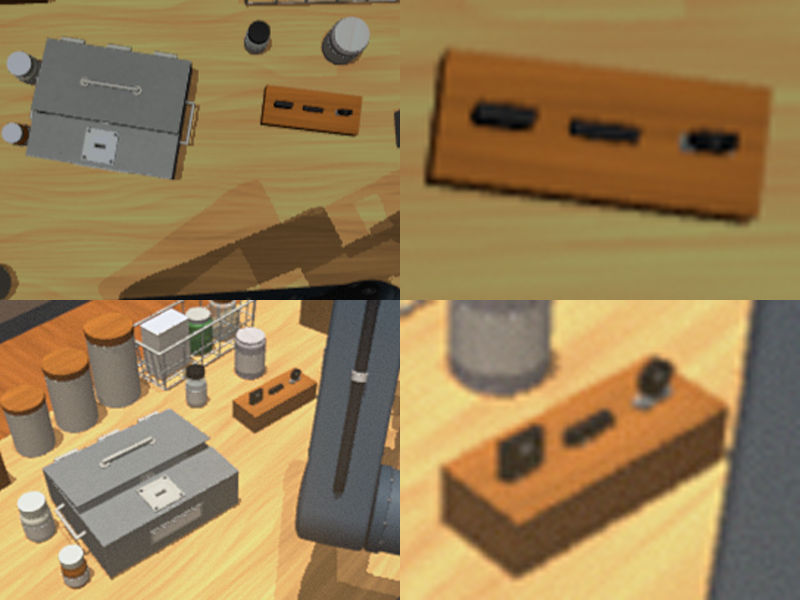

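The lid is up, and the keyhole is back at home and empty (mosaic (100,147) and (160,492)). The key stands in its own slot as before ((505,115) top, (520,452) side), with the other keys and the jars undisturbed. Handing in.

```bash
python3 -c "
from station import manip
print(manip.sign_off())"
```

```text
the job is handed in; nothing more can be done
None
```

The chest is unlocked with its lid up, the key is back in its own slot in the block, nothing else was disturbed, and the job was handed in at about 31 s; the verdict was not shown to me.

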